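# Roll a chromatography column into its V-cradle

### The arm

A 6-joint arm with a two-finger parallel gripper is mounted at the origin on a cart in front of the work surface, level with it; the furniture and walls round the work are solid. World frame = base frame: x ahead of the robot, y to its left, z up, the work surface at z = 0. Lengths are in mm, angles in rad, forces in N, time in s.
With the tool pointing down it reaches from about 400 to 925 mm from the base axis. Payload 12.5 kg.
Tool frame: the origin (TCP) lies midway between the tips of the shut fingers; the grasp point (between the pads) lies 19 mm behind it; z points along the fingers, y is the line along which they close (so a half turn about z gives the same grasp; the last joint's range is limited). The gripper opens to 95 mm and grips with 3 to 60 N. Pads are 20 mm wide; open, the fingers measure 119 mm over their backs; the gripper's body (75 mm by 180 mm) begins 59 mm behind the grasp point.
Start: joints at [1.108, 0.491, 1.559, -0, 1.092, -0.106], TCP at [218.283, 585.661, 214.661] pointing down, gripper open.
Joint ranges: [-3.1, 3.1], [-0.84, 2.19], [0.05, 2.79], [-1.13, 4.28], [0.06, 2.93], [-2.69, 2.69]. Speed limits (rad/s): [2.22, 2.22, 2.79, 3.14, 3.14, 3.14].

### API

Orientations are given as [roll, pitch, yaw] about the fixed x, y, z axes, in that order (R = Rz(yaw) Ry(pitch) Rx(roll)).
In Python, from cell import env gives the robot as it stands.
- The arm moves only by the tool arm_command, never from a script. Its argument "targets" is a list of rows, each a list of 5 numbers: the shift along the tool's x, y, z in mm, then the turn about the tool's z in degrees, then the opening, from 0 (shut) to 1 (fully open). In form: [[tx, ty, tz, roll, fingers], ...]. A call has 1 to 5 rows; each row is the pose to reach, as a shift and turn from the pose commanded when the call began, along the tool's axes at that moment; what a row does not reach only later rows make up. A row lasts 1/10 s, in which the tool goes at most 50 mm and 8.59 degrees, less where a joint would pass 70% of its speed; a pose out of reach is approached as far as the arm can. A call with a gripper value outside its range is refused whole. The fingers move at their own pace and stop on an object; the grip force is fixed at half the most. Time passes only in rows, so rows that repeat a pose let the fingers close. It gives the time, the measured TCP pose, the force, the opening and the grip force at its end, in the units of the state.
- env.state(): the state, without advancing time (a new reading comes with each control period).
- env.read_camera(name): name is "scene" or "top" or "wrist"; returns a dict with "frame" (400x640x3 uint8, red, green, blue), "vertical_fov" (degrees; the focal length in pixels is half the picture's height over the tangent of half this angle, whatever the lens; pixels are square), "cx", "cy" (the principal point, pixels), "world_from_camera" (4x4, takes a point from camera to world coordinates); the wrist camera has in their place "hand_eye" (4x4, takes a point from camera to tool coordinates, whose origin is the TCP and whose axes are the flange's). Camera axes: x right, y down, z forward; pixel columns grow to the right and rows downward; lengths in mm; the calibration is good to about 2 mm. A picture is of the moment at which its call begins: read the wrist's pose just before it. There is no depth.
- env.job_done(): hands the job in; it is judged then, once.
The state is a dict: "t": time; "joints": joint angles; "qvel": joint speeds; "tau": joint torques, N m; "eef_pos": TCP position; "tcp_rot": TCP orientation; "ft_force": force on the tool from outside, world axes, zero at the start; "moment": the same for the moment, N m; "opening": opening from 0.0 (shut) to 1.0 (fully open); "grip_force": force on a finger pad.
Only numpy, scipy, OpenCV 4.12 (cv2) and the standard library are available. Lean on these libraries where they do the work, as an engineer would, in place of code of your own. Each camera call takes 0.05 s, during which the arm holds its last target. There are 200 camera calls.

### The job

Load the steel chromatography column into its bench cradle without picking it up, because jolts crack its packing: with the fingertips, gently roll it along the bench and up the cradle's ramp until it drops into the V, then push it lengthwise until its end is fully home against the blue end stop, and last swing the gate with the red pin fully shut behind its other end. Do not lift or throw the column, and leave the beaker, bottle, petri dish and cap where they stand.

Things in the scene. Friction and masses are not known exactly. Their poses are not given: they have to be found in the camera images.
- column: The column to load: 18 mm steel tube with a white label between two round blue end fittings, each 34 mm in diameter and 24 mm long, on which it rolls easily; 140 mm long, flat ends, about 0.38 kg. Starts up to 7 degrees out of line with the V and 18 to 34 mm farther from the stop than its home. Origin: its middle, on its axis (17 mm up at first). y: along its length; x and z turn as it rolls.
- seat (a point): Where the column's middle must lie: its centre when its fittings rest in the V and one touches the stop, 25.5 mm above the bench. Frame of the cradle (fixed, grey, V lined black): x level, across the V, the roll-in direction from ramp to back rail; y along the V towards the stop; z up. The column's free end is then at y = -70 mm and its top 42.5 mm above the bench.
- lip (a point): Middle of the lip between ramp and V. In the seat frame's x: the ramp rises from the bench at -75 mm to 14.5 mm at -18 mm; the lip is flat to -13 mm; the 90-degree V falls to 1.5 mm above the bench at 0 and rises behind to the back rail, 29.5 mm high, from +28 to +50 mm. All run from y = -112 to +70 mm. A column in the V lies 6 mm lower than on the lip.
- stop_face (a point): The blue end stop's face at the seated column's axis, at y = +70 mm in the seat frame; the stop is 46 mm high, 12 mm thick, from x = -22 to +50 mm. The other end of the V is open. (On the ramp, the column rolls when pushed by its tube, between the fittings; pushed by the larger fittings with rubbery fingers it tends to stick and slide.)
- gate (a joint): Swing gate's angle, rad. 0: open, arm along the seat frame's -y over the back rail, clear of the V. Turns clockwise from above as the value grows; 1.571, its stop: shut, arm along -x across the column's free end, 2 mm behind it. Lowest -0.4; starts at -0.2 to 0.1; stays where left (about 1 N at the pin moves it). Steel arm 10 mm wide, 31.5 to 39.5 mm above the bench.
- gate_pin (a point): The gate's upright red pin, 9 mm in diameter, standing from 39.5 to 67 mm above the bench at the end of the gate's arm, 40 mm from the pivot; this point is on its axis, 53 mm above the bench. Push it round with a fingertip.
- gate_pivot (a point): The gate's vertical hinge axis on the back rail, at x = +38 mm, y = -77 mm in the seat frame; this point is 53 mm above the bench. The pivot's head reaches up to 44 mm.
- beaker: Clear beaker behind the cradle, 54 mm wide, 68 mm high; a bystander. Origin: centre of its underside.
- amber_bottle: Small brown bottle with a white cap behind the cradle, 41 mm wide, 70 mm high; a bystander. Origin: centre of its underside.
- petri_dish: Clear closed petri dish at the right front, 60 mm wide, 15 mm high; a bystander. Origin: centre of its underside.
- white_cap: White screw cap at the left front, 39 mm wide, 14 mm high; a bystander. Origin: centre of its underside.

How it is judged:
By the outcome, as a careful person would: the job done as asked, in the order asked, and still so for the second after the job is handed in, with the robot touching nothing.
It also fails if it takes over 54 s, if anything falls off the work surface, if the arm or the gripper's body presses on something with over 40 N, if the wrist force passes 120 N, or if a joint passes its speed limit or range.

## Working session

There is one attempt and no reset: what is moved stays moved. The work goes in short steps, Python scripts to look and compute and a tool call to move; the robot and the scene stay as the last step left them, time stands still between calls to the robot, and variables do not carry over. Pictures are saved under pics/ and viewed, at most 10 in all, crops included, and the job is handed in when it is done.

Besides the shell and the picture viewer there is one more tool, called after "Call:" as a command line: name --pt "numbers of a row" for each row, then --argument value for the rest. arm_command: Moves the arm, as the interface text tells. Its arguments: {"type":"object","properties":{"targets":{"type":"array","items":{"type":"array","items":{"type":"number"}}}},"required":["targets"]}

```bash
mkdir -p pics
cat > h.py <<'E'
import numpy as np, cv2
from cell import env
def cam(n):
    c=env.read_camera(n); c['f']=200/np.tan(np.radians(c['vertical_fov']/2)); return c
def ray(c,u,v,z):
    T=np.array(c['world_from_camera']); d=T[:3,:3]@np.array([(u-c['cx'])/c['f'],(v-c['cy'])/c['f'],1]); o=T[:3,3]
    return o+d*(z-o[2])/d[2]
def proj(c,p):
    T=np.linalg.inv(np.array(c['world_from_camera'])); q=T[:3,:3]@np.array(p)+T[:3,3]
    return c['f']*q[0]/q[2]+c['cx'], c['f']*q[1]/q[2]+c['cy']
def save(c,n): cv2.imwrite('pics/'+n,cv2.cvtColor(c['frame'],cv2.COLOR_RGB2BGR))
E
python3 - <<'E'
from h import *
for n in('top','scene'):
    c=cam(n); save(c,n+'0.png'); print(n,c['f'],c['cx'],c['cy'],np.round(c['world_from_camera'],3).tolist())
s=env.state();print({k:np.round(v,3).tolist() for k,v in s.items()})
E
```

```text
top 459.07018492871856 308.3658354576131 197.8182827658908 [[-0.147, -0.965, 0.216, 340.177], [-0.989, 0.144, -0.029, -180.428], [-0.003, -0.218, -0.976, 1053.233], [0.0, 0.0, 0.0, 1.0]]
scene 424.46158253003404 315.64039412299655 197.36886290138415 [[-0.855, -0.368, 0.365, 211.245], [-0.518, 0.6, -0.609, 370.849], [0.005, -0.71, -0.704, 729.064], [0.0, 0.0, 0.0, 1.0]]
{'t': 0.1, 'joints': [1.108, 0.491, 1.559, 0.0, 1.092, -0.106], 'qvel': [-0.001, -0.001, -0.003, -0.0, 0.001, -0.001], 'tau': [0.003, -61.362, -25.861, 0.069, 0.047, -0.0], 'eef_pos': [218.174, 585.452, 214.136], 'tcp_rot': [-3.141, -0.0, 2.785], 'ft_force': [-0.643, -0.143, -0.762], 'moment': [0.037, -0.001, -0.031], 'grip_force': 0.0, 'opening': 1.002}
```

View pics/top0.png

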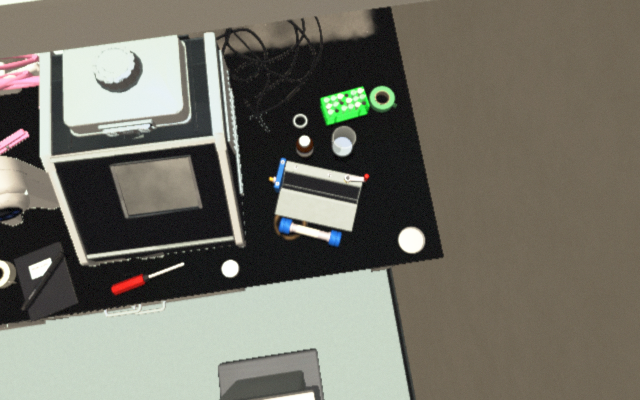

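View pics/scene0.png

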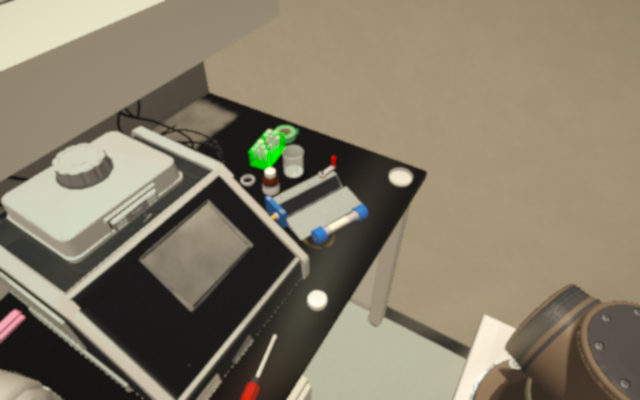

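The top view shows the cradle (275-365, 158-232) with the column in front of it at about (310,232). The stop is at (280,172), the pin at (366,177), and the oven on the left. The scene view agrees with this.

Run:
```python
from h import *
c=cam('top')
for n,u,v,z in [('fitL',285,226,17),('fitR',335,239,17),('stop',280,172,46),('pin',366,176.5,67),('pivot',347,178,44),('rampL',276,214,0),('rampR',353,230,0),('cap',230,268,14),('petri',411,240,15),('beaker',343,140,30),('bottle',305,145,60),('ovenR',243,243,0),('ovenTopR',207,40,300),('edge',440,258,0),('front',300,277,0)]:
    print(n,ray(c,u,v,z).round(0))
hsv=cv2.cvtColor(c['frame'],cv2.COLOR_RGB2HSV)
for n,m in [('blue',cv2.inRange(hsv,(100,120,60),(125,255,255))),('red',cv2.inRange(hsv,(0,150,80),(6,255,255))|cv2.inRange(hsv,(174,150,80),(180,255,255)))]:
    k,_,st,ce=cv2.connectedComponentsWithStats(m)
    for i in range(1,k):
        if st[i,4]>8: print(n,st[i],ce[i].round(1),ray(c,*ce[i],17).round(0),ray(c,*ce[i],60).round(0))
w=cam('wrist');print(w['f'],w['cx'],w['cy'],np.round(w['hand_eye'],3).tolist())
```

```text
fitL [ 512. -149.   17.]
fitR [ 466. -257.   17.]
stop [ 632. -155.   46.]
pin [ 587. -343.   67.]
pivot [ 596. -304.   44.]
rampL [ 546. -131.    0.]
rampR [ 482. -302.    0.]
cap [436. -13.  14.]
petri [ 438. -427.   15.]
beaker [ 692. -312.   30.]
bottle [ 683. -220.   60.]
ovenR [490. -47.   0.]
ovenTopR [825. -63. 300.]
edge [ 389. -488.    0.]
front [ 394. -166.    0.]
blue [280 157   7   5  18] [283.1 158.7] [ 672. -166.   17.] [ 658. -167.   60.]
blue [273 162  12  30 158] [278.9 176.1] [ 631. -151.   17.] [ 619. -152.   60.]
blue [278 217  15  17 172] [284.5 224.9] [ 515. -148.   17.] [ 507. -149.   60.]
blue [328 229  14  18 179] [335.  237.9] [ 468. -257.   17.] [ 463. -254.   60.]
red [364 173   6   8  30] [366.1 176.3] [ 600. -352.   17.] [ 589. -345.   60.]
red [111 274  34  21 373] [127.4 284.4] [434. 216.  17.] [430. 199.  60.]
294.5558759580519 319.62168633500005 199.68568778733982 [[0.0, -0.972, -0.233, 64.637], [1.0, 0.0, -0.001, 1.686], [0.001, -0.233, 0.972, -168.809], [0.0, 0.0, 0.0, 1.0]]
```

Call:
arm_command --pt "-31 -38 0 0 0.4" --pt "-62 -77 0 0 0.4" --pt "-93 -115 0 0 0.4" --pt "-124 -154 0 0 0.4" --pt "-155 -192 0 0 0.4"

```text
t: 0.7
eef_pos: [296.5, 349.8, 214.6]
tcp_rot: [3.141, 0.0, 2.785]
ft_force: [0.9, -0.2, 0.2]
opening: 0.64
grip_force: 0.0
```

Call:
arm_command --pt "-30 -38 0 0 0.4" --pt "-60 -76 0 0 0.4" --pt "-90 -114 0 0 0.4" --pt "-118 -152 0 0 0.4" --pt "-146 -190 0 0 0.4"

```text
t: 1.2
eef_pos: [367.0, 120.8, 214.8]
tcp_rot: [3.141, 0.001, 2.785]
ft_force: [1.3, 0.0, 0.1]
opening: 0.401
grip_force: 0.0
```

Call:
arm_command --pt "-26 -43 0 0 0.4" --pt "-52 -87 0 0 0.4" --pt "-79 -131 0 0 0.4" --pt "-105 -173 0 0 0.4" --pt "-131 -215 0 0 0.4"

```text
t: 1.7
eef_pos: [414.1, -125.1, 214.8]
tcp_rot: [3.141, 0.0, 2.784]
ft_force: [1.7, 1.3, 0.5]
opening: 0.398
grip_force: 0.0
```

Call:
arm_command --pt "-20 -34 0 0 0.4" --pt "-40 -64 0 0 0.4" --pt "-40 -64 0 0 0.4"

```text
t: 2.0
eef_pos: [430.1, -200.4, 214.3]
tcp_rot: [-3.141, 0.001, 2.782]
ft_force: [-0.3, 0.1, 0.9]
opening: 0.399
grip_force: 0.0
```

```bash
cat >> h.py <<'E'
def wcam():
    s=env.state(); c=cam('wrist'); from scipy.spatial.transform import Rotation as R
    T=np.eye(4); T[:3,:3]=R.from_euler('xyz',s['tcp_rot']).as_matrix(); T[:3,3]=s['eef_pos']
    c['world_from_camera']=T@np.array(c['hand_eye']); return c
E
python3 - <<'E'
from h import *
c=wcam(); save(c,'w0.png'); print(np.round(env.state()['eef_pos'],1),np.round(env.state()['joints'],2))
E
```

```text
[ 429.3 -198.4  214.2] [-0.57  0.28  1.92  0.    0.95 -1.78]
```

View pics/w0.png

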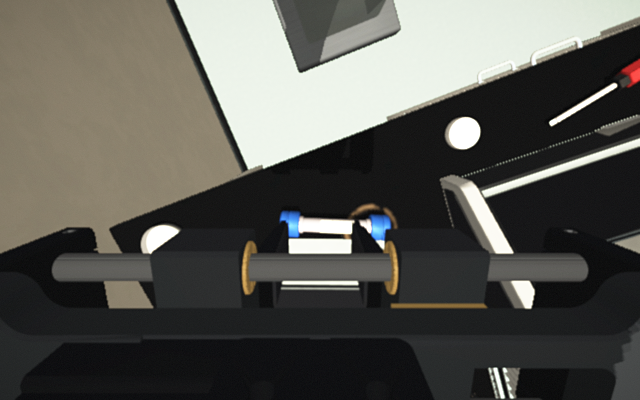

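The wrist view shows the column's blue fittings at (290,224) and (381,226). The gripper hides the cradle, so I'll shift over it.

Call:
arm_command --pt "-47 0 0 0 0.4" --pt "-94 0 0 0 0.4" --pt "-140 0 0 0 0.4" --pt "-140 0 0 0 0.4" --pt "-140 0 0 0 0.4"

```text
t: 2.55
eef_pos: [560.4, -244.5, 213.8]
tcp_rot: [3.141, -0.002, 2.786]
ft_force: [-0.7, -0.4, -0.0]
opening: 0.399
grip_force: 0.0
```

Run:
```python
from h import *
c=wcam(); save(c,'w1.png'); print(np.round(env.state()['eef_pos'],1))
np.savez('w1.npz',T=c['world_from_camera'])
hsv=cv2.cvtColor(c['frame'],cv2.COLOR_RGB2HSV)
for n,m in [('blue',cv2.inRange(hsv,(100,120,60),(125,255,255))),('red',cv2.inRange(hsv,(0,150,80),(6,255,255))|cv2.inRange(hsv,(174,150,80),(180,255,255)))]:
    k,_,st,ce=cv2.connectedComponentsWithStats(m)
    for i in range(1,k):
        if st[i,4]>25: print(n,st[i],ce[i].round(1),ray(c,*ce[i],22).round(0),ray(c,*ce[i],60).round(0))
```

```text
[ 559.8 -244.4  214.2]
blue [271  99  23  31 619] [281.9 114.1] [ 468. -256.   22.] [ 472. -252.   60.]
blue [368 104  26  31 628] [381.3 119.3] [ 515. -148.   22.] [ 513. -156.   60.]
blue [398 180  21  50 689] [407.6 205.1] [ 626. -149.   22.] [ 613. -156.   60.]
```

View pics/w1.png

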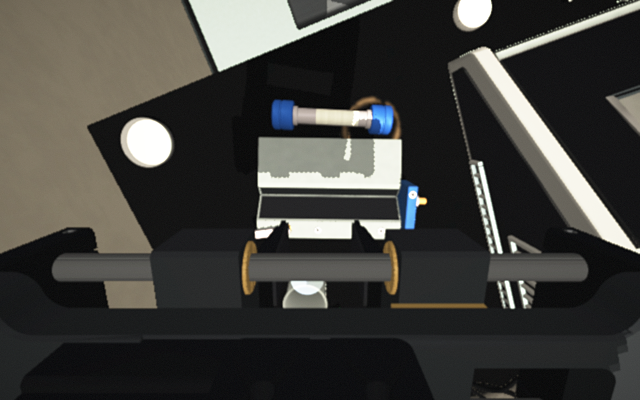

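The wrist view shows the column from (282,114) to (381,119), ramp-foot corners at (259,138) and (401,139), the V between rows 190 and 227, and the stop at (408,205).

Run:
```python
from h import *
c=wcam(); g=c['frame'].astype(int)
def edges(a): 
    d=np.diff(a.sum(1)); i=np.argsort(-abs(d))[:9]; return sorted((int(k),int(d[k])) for k in i)
for u in (265,300,330,390): print('col',u,edges(g[125:235,u])) 
for v in (145,165,182,205): print('row',v,edges(g[v,240:430]))
for n,u,v,z in [('footR',259,137.5,0),('footL',401,139,0),('lipR',258,188,14.5),('lipL',401,190,14.5),('V R',257.5,225,29.5),('stopface',401.5,205,46)]: print(n,ray(c,u,v,z).round(1))
a=np.load('w1.npz')['T'];
t=cam('top')
for n,u,v,z in [('pin',366.1,176.3,60)]: print(n,ray(t,u,v,z).round(1))
```

```text
col 265 [(12, 203), (46, 185), (62, -316), (68, 239), (71, -207), (92, 195), (93, 259), (102, -193), (104, 283)]
col 300 [(12, 186), (13, 129), (46, 182), (62, -280), (63, -301), (69, 150), (71, -167), (93, 244), (94, 133)]
col 330 [(0, -191), (13, 197), (62, -210), (63, -330), (69, 188), (71, -156), (72, -145), (93, 192), (94, 237)]
col 390 [(13, 282), (14, 331), (63, -268), (64, -320), (70, 202), (94, 229), (95, 212), (103, -332), (104, -209)]
row 145 [(17, 155), (18, 206), (105, 168), (109, -101), (110, -153), (132, 98), (133, 186), (160, -261), (161, -333)]
row 165 [(16, 50), (17, 171), (18, 170), (19, 39), (133, 148), (134, 116), (160, -302), (161, -334), (162, -54)]
row 182 [(16, 175), (17, 355), (18, 177), (158, -94), (159, -221), (160, -191), (161, -58), (169, -37), (171, -24)]
row 205 [(17, 204), (18, 285), (20, -234), (21, -162), (156, 212), (158, -168), (166, 219), (178, -335), (179, -147)]
footR [ 482.3 -296.4    0. ]
footL [ 547.  -127.5    0. ]
lipR [ 540.5 -319.5   14.5]
lipL [ 606.5 -149.4   14.5]
V R [ 582.4 -334.8   29.5]
stopface [ 614.9 -160.2   46. ]
pin [ 589.4 -344.9   60. ]
```

Call:
arm_command --pt "40 5 0 0 0.4" --pt "80 10 20 0 0.4" --pt "120 14 50 0 0.4" --pt "120 14 95 0 0.4" --pt "120 14 140 0 0.4"

```text
t: 3.2
eef_pos: [452.0, -190.1, 75.2]
tcp_rot: [-3.141, 0.003, 2.785]
ft_force: [1.1, -0.8, -0.7]
opening: 0.4
grip_force: 0.0
```

Call:
arm_command --pt "0 0 30 0 0.4" --pt "0 0 50 0 0.4" --pt "0 0 60 0 0.4" --pt "0 0 60 0 0.4"

```text
t: 3.6
eef_pos: [452.4, -190.3, 14.4]
tcp_rot: [3.141, -0.001, 2.785]
ft_force: [0.0, 0.6, -0.1]
opening: 0.399
grip_force: 0.0
```

```bash
cat >> h.py <<'E'
S=np.array([592,-220.]);X=np.array([.935,-.355]);Y=np.array([.355,.935])
def sf(p): d=np.array(p)[:2]-S; return (d@X).round(1),(d@Y).round(1)
def blobs(c,zs):
    hsv=cv2.cvtColor(c['frame'],cv2.COLOR_RGB2HSV)
    for n,m in [('blue',cv2.inRange(hsv,(100,120,60),(125,255,255))),('red',cv2.inRange(hsv,(0,150,80),(6,255,255))|cv2.inRange(hsv,(174,150,80),(180,255,255)))]:
        k,_,st,ce=cv2.connectedComponentsWithStats(m)
        for i in range(1,k):
            if st[i,4]>20: print(n,st[i].tolist(),ce[i].round(1),[sf(ray(c,*ce[i],z)) for z in zs])
E
python3 - <<'E'
from h import *
c=wcam(); save(c,'w2.png'); s=env.state(); print(sf(s['eef_pos']),s['eef_pos'][2],s['ft_force'])
blobs(c,[17])
blobs(cam('top'),[17,60])
E
```

```text
(np.float64(-140.6), np.float64(-21.9)) 15.142625653987007 [ 0.2835772  -0.80200979 -0.36648013]
blue [273, 163, 12, 29, 158] [278.9 176.3] [(np.float64(11.3), np.float64(78.6)), (np.float64(0.5), np.float64(73.2))]
red [364, 173, 6, 8, 31] [366.1 176.2] [(np.float64(54.7), np.float64(-120.4)), (np.float64(42.1), np.float64(-117.6))]
```

View pics/w2.png

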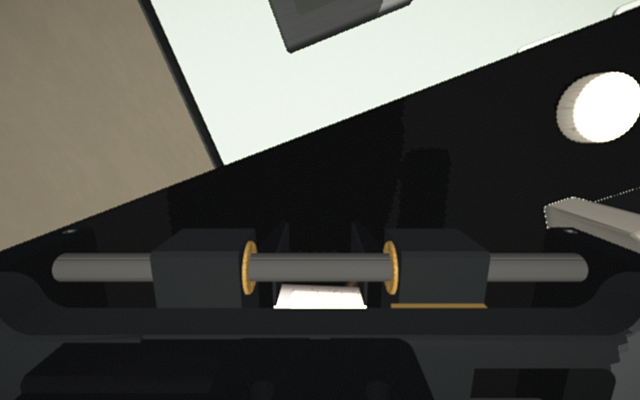

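The column is hidden behind the gripper, and the fingers are behind its tube. I'll push slowly.

Call:
arm_command --pt "-7 0 0 0 0.4" --pt "-13 0 0 0 0.4" --pt "-17 0 0 0 0.4" --pt "-20 0 0 0 0.4" --pt "-23 0 0 0 0.4"

```text
t: 4.2
eef_pos: [474.7, -198.7, 14.7]
tcp_rot: [3.141, -0.0, 2.785]
ft_force: [-0.3, 0.0, -0.4]
opening: 0.402
grip_force: 0.0
```

Call:
arm_command --pt "-3 0 0 0 0.4" --pt "-6 0 0 0 0.4" --pt "-9 0 0 0 0.4" --pt "-12 0 0 0 0.4" --pt "-15 0 0 0 0.4"

```text
t: 4.7
eef_pos: [488.7, -204.0, 14.6]
tcp_rot: [3.141, -0.0, 2.785]
ft_force: [-1.4, 1.0, 1.9]
opening: 0.401
grip_force: 0.7
```

Run:
```python
from h import *
s=env.state(); print(sf(s['eef_pos']),s['eef_pos'][2],s['ft_force'])
c=cam('scene'); save(c,'s1.png'); blobs(c,[17,60]); blobs(cam('top'),[17])
cv2.imwrite('pics/s1c.png',cv2.resize(cv2.imread('pics/s1.png')[110:290,210:450],None,fx=3,fy=3))
```

```text
(np.float64(-102.3), np.float64(-21.7)) 14.56995657320825 [-1.43337449  0.99396984  1.93724521]
blue [264, 196, 19, 18, 166] [271.3 205.5] [(np.float64(40.1), np.float64(70.9)), (np.float64(3.5), np.float64(91.8))]
blue [277, 211, 10, 17, 96] [282.5 219.7] [(np.float64(-12.6), np.float64(75.7)), (np.float64(-46.0), np.float64(96.3))]
blue [307, 220, 16, 19, 194] [314.8 229.2] [(np.float64(-79.7), np.float64(35.5)), (np.float64(-109.1), np.float64(58.5))]
red [239, 381, 22, 19, 284] [250.1 391.1] [(np.float64(-290.2), np.float64(333.1)), (np.float64(-306.8), np.float64(338.2))]
blue [276, 163, 9, 19, 97] [279.6 171. ] [(np.float64(24.1), np.float64(80.0))]
red [364, 173, 6, 8, 30] [366.1 176.3] [(np.float64(54.5), np.float64(-120.4))]
```

View pics/s1c.png

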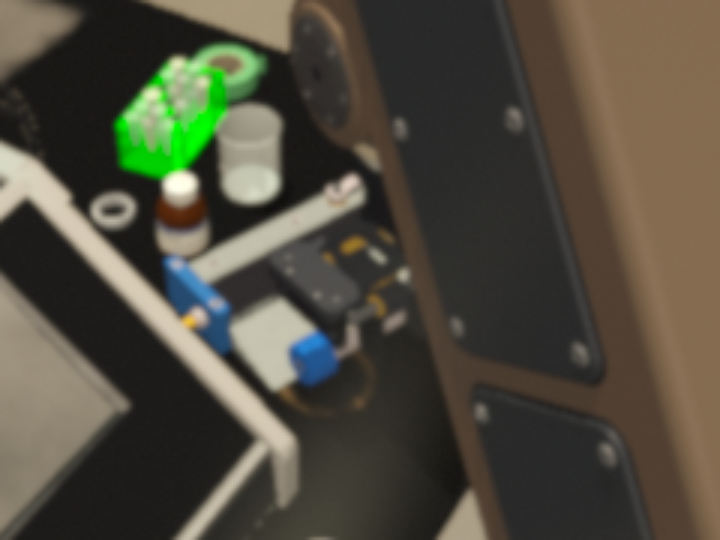

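Call:
arm_command --pt "-3 0 0 0 0.4" --pt "-6 0 0 0 0.4" --pt "-9 0 -1 0 0.4" --pt "-12 0 -2 0 0.4" --pt "-15 0 -2.8 0 0.4"

```text
t: 5.3
eef_pos: [502.8, -209.3, 17.6]
tcp_rot: [3.141, -0.0, 2.785]
ft_force: [-3.2, 1.5, 3.4]
opening: 0.402
grip_force: 1.7
```

Call:
arm_command --pt "-3 0 -0.8 0 0.4" --pt "-6 0 -1.5 0 0.4" --pt "-9 0 -2.3 0 0.4" --pt "-12 0 -3 0 0.4" --pt "-15 0 -3.8 0 0.4"

```text
t: 5.8
eef_pos: [516.9, -214.5, 21.3]
tcp_rot: [3.141, 0.0, 2.785]
ft_force: [-3.6, 0.7, 3.1]
opening: 0.397
grip_force: 1.7
```

Run:
```python
from h import *
s=env.state(); print(sf(s['eef_pos']),s['eef_pos'][2],s['ft_force'])
c=cam('scene'); save(c,'s2.png'); blobs(c,[17,24]); blobs(cam('top'),[17])
```

```text
(np.float64(-72.1), np.float64(-21.5)) 21.263580144859592 [-3.62268117  0.67197997  3.1080267 ]
blue [264, 196, 19, 18, 166] [271.3 205.5] [(np.float64(40.1), np.float64(70.9)), (np.float64(34.1), np.float64(74.3))]
blue [277, 211, 10, 17, 97] [282.4 219.6] [(np.float64(-12.3), np.float64(75.8)), (np.float64(-17.8), np.float64(79.1))]
blue [300, 210, 14, 17, 158] [306.8 217.8] [(np.float64(-41.6), np.float64(28.8)), (np.float64(-46.8), np.float64(32.6))]
red [239, 381, 22, 19, 283] [250.  391.1] [(np.float64(-290.1), np.float64(333.1)), (np.float64(-292.8), np.float64(333.9))]
red [364, 173, 6, 8, 31] [366.1 176.2] [(np.float64(54.7), np.float64(-120.4))]
```

Call:
arm_command --pt "-3 0 -0.8 0 0.4" --pt "-6 0 -1.5 0 0.4" --pt "-9 0 -2.3 0 0.4" --pt "-12 0 -3 0 0.4" --pt "-15 0 -3.8 0 0.4"

```text
t: 6.4
eef_pos: [531.0, -219.8, 25.1]
tcp_rot: [3.142, 0.0, 2.785]
ft_force: [-2.0, 1.2, 1.5]
opening: 0.399
grip_force: 1.7
```

Call:
arm_command --pt "-3 0 -0.8 0 0.4" --pt "-6 0 -1.5 0 0.4" --pt "-9 0 -2.3 0 0.4" --pt "-12 0 -3 0 0.4" --pt "-15 0 -3.8 0 0.4"

```text
t: 6.9
eef_pos: [545.3, -225.2, 28.9]
tcp_rot: [3.142, 0.001, 2.785]
ft_force: [-2.0, 0.3, 0.2]
opening: 0.402
grip_force: 0.7
```

Run:
```python
from h import *
s=env.state(); print(sf(s['eef_pos']),s['eef_pos'][2],s['ft_force'])
c=cam('scene'); save(c,'s3.png'); blobs(c,[31])
```

```text
(np.float64(-41.9), np.float64(-21.4)) 28.876185684036233 [-1.97292564  0.28152392  0.20045495]
blue [264, 196, 19, 18, 166] [271.3 205.5] [(np.float64(28.1), np.float64(77.7))]
blue [290, 199, 16, 17, 190] [297.8 207.4] [(np.float64(-13.8), np.float64(33.2))]
blue [277, 211, 10, 17, 96] [282.5 219.7] [(np.float64(-23.5), np.float64(82.5))]
red [239, 381, 22, 19, 283] [250.  391.1] [(np.float64(-295.5), np.float64(334.8))]
```

Call:
arm_command --pt "-1.5 0 -0.4 0 0.4" --pt "-3 0 -0.5 0 0.4" --pt "-4.5 0 -0.5 0 0.4" --pt "-6 0 -0.5 0 0.4" --pt "-7.5 0 -0.5 0 0.4"

```text
t: 7.45
eef_pos: [552.0, -227.6, 29.3]
tcp_rot: [3.142, 0.0, 2.785]
ft_force: [-0.2, 0.2, 0.5]
opening: 0.402
grip_force: 0.0
```

Call:
arm_command --pt "-1.5 0 0 0 0.4" --pt "-3 0 0 0 0.4" --pt "-4.5 0 0 0 0.4" --pt "-6 0 0 0 0.4" --pt "-7.5 0 0 0 0.4"

```text
t: 7.95
eef_pos: [559.0, -230.2, 29.3]
tcp_rot: [3.142, 0.0, 2.785]
ft_force: [-0.5, 0.6, -0.3]
opening: 0.399
grip_force: 0.0
```

Run:
```python
from h import *
s=env.state(); print(sf(s['eef_pos']),s['eef_pos'][2],s['ft_force'])
c=cam('scene'); save(c,'s4.png'); blobs(c,[25]);blobs(cam('top'),[25])
cv2.imwrite('pics/s4c.png',cv2.resize(cv2.imread('pics/s4.png')[140:260,230:390],None,fx=4,fy=4))
```

```text
(np.float64(-27.3), np.float64(-21.3)) 29.297233286234167 [-0.47066033  0.55178154 -0.30662884]
blue [264, 196, 19, 18, 166] [271.3 205.5] [(np.float64(33.2), np.float64(74.8))]
blue [286, 197, 17, 17, 189] [293.6 205.2] [(np.float64(2.5), np.float64(33.5))]
blue [277, 211, 10, 17, 97] [282.5 219.6] [(np.float64(-18.6), np.float64(79.5))]
red [239, 381, 22, 19, 283] [250.  391.1] [(np.float64(-293.2), np.float64(334.1))]
red [364, 173, 6, 8, 31] [366.2 176.3] [(np.float64(52.3), np.float64(-120.1))]
```

View pics/s4c.png

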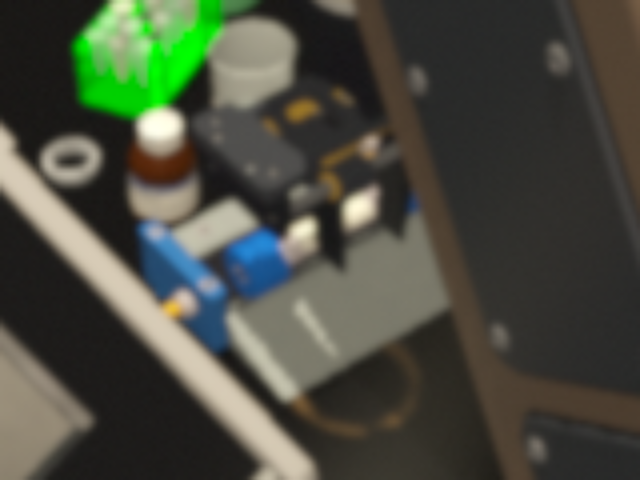

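The column lies in the V (fitting at about (245,263) in the crop). Next I retreat, close the fingers and go round to the free end.

Call:
arm_command --pt "8 0 -5 0 0.4" --pt "8 0 -40 0 0.4" --pt "8 0 -75 0 0" --pt "0 -40 -75 0 0" --pt "-14 -75 -75 0 0"

```text
t: 8.55
eef_pos: [545.4, -305.6, 106.2]
tcp_rot: [-3.141, 0.002, 2.787]
ft_force: [1.0, -0.3, -0.4]
opening: 0.204
grip_force: 0.0
```

Call:
arm_command --pt "-14 -32 0 0 0" --pt "-14 -32 0 0 0" --pt "-14 -32 0 0 0"

```text
t: 8.85
eef_pos: [546.9, -340.2, 104.2]
tcp_rot: [3.141, -0.001, 2.783]
ft_force: [0.3, 0.4, 0.0]
opening: 0.011
grip_force: 0.0
```

Run:
```python
from h import *
s=env.state(); print(sf(s['eef_pos']),s['eef_pos'][2],s['ft_force'],s['opening'])
c=cam('scene'); blobs(c,[25]);c=cam('top');blobs(c,[25,60]); c=wcam(); blobs(c,[25,60])
```

```text
(np.float64(0.5), np.float64(-128.4)) 104.17170256146647 [0.2584488  0.37704691 0.04104403] 0.010983408208568295
blue [326, 178, 15, 15, 120] [334.4 183.8] [(np.float64(0.7), np.float64(-87.7))]
blue [264, 196, 19, 18, 166] [271.3 205.5] [(np.float64(33.2), np.float64(74.8))]
blue [286, 197, 17, 17, 186] [293.5 205.4] [(np.float64(2.2), np.float64(34.0))]
blue [277, 211, 10, 17, 97] [282.5 219.7] [(np.float64(-18.8), np.float64(79.6))]
red [331, 155, 6, 11, 56] [333.3 159.7] [(np.float64(72.8), np.float64(-144.0))]
red [239, 381, 22, 19, 282] [250.  391.1] [(np.float64(-293.2), np.float64(334.1))]
blue [273, 163, 12, 29, 158] [278.9 176.3] [(np.float64(9.3), np.float64(77.6)), (np.float64(0.5), np.float64(73.2))]
blue [290, 176, 13, 16, 161] [295.5 183.4] [(np.float64(0.8), np.float64(36.2)), (np.float64(-7.8), np.float64(33.2))]
blue [484, 178, 99, 75, 3308] [536.6 205.6] [(np.float64(-0.7), np.float64(63.2)), (np.float64(-9.6), np.float64(36.5))]
blue [356, 185, 33, 40, 1227] [371.9 204.7] [(np.float64(-0.5), np.float64(-80.2)), (np.float64(-9.5), np.float64(-86.6))]
blue [474, 288, 22, 19, 45] [482.2 294.5] [(np.float64(85.7), np.float64(27.5)), (np.float64(64.6), np.float64(5.8))]
```

Call:
arm_command --pt "0 0 40 0 0" --pt "0 0 70 0 0" --pt "0 0 80 0 0" --pt "0 7 80 0 0" --pt "0 14 80 0 0"

```text
t: 9.5
eef_pos: [553.3, -326.5, 25.5]
tcp_rot: [-3.141, 0.001, 2.785]
ft_force: [-0.4, 0.5, 0.2]
opening: 0.006
grip_force: 0.0
```

Call:
arm_command --pt "0 3 0 0 0" --pt "0 6 0 0 0" --pt "0 9 0 0 0" --pt "0 12 0 0 0" --pt "0 15 0 0 0"

```text
t: 10.0
eef_pos: [558.0, -313.6, 24.7]
tcp_rot: [-3.141, 0.001, 2.785]
ft_force: [-1.8, -4.6, 2.4]
opening: 0.004
grip_force: 3.0
```

Run:
```python
from h import *
s=env.state(); print(sf(s['eef_pos']),s['eef_pos'][2],s['ft_force'],s['opening'])
c=cam('scene'); blobs(c,[25]);c=cam('top');blobs(c,[25,60])
```

```text
(np.float64(1.4), np.float64(-99.6)) 24.73018993863801 [-1.75030292 -4.62085428  2.37424032] 0.004238205465277965
blue [325, 177, 15, 16, 128] [333.8 183.9] [(np.float64(1.4), np.float64(-86.4))]
blue [264, 196, 19, 18, 166] [271.3 205.5] [(np.float64(33.2), np.float64(74.8))]
blue [277, 198, 25, 30, 280] [289.1 210.6] [(np.float64(-5.1), np.float64(51.7))]
red [239, 381, 21, 19, 283] [250.  391.1] [(np.float64(-293.1), np.float64(334.1))]
blue [273, 163, 12, 29, 158] [278.9 176.2] [(np.float64(9.4), np.float64(77.7)), (np.float64(0.6), np.float64(73.3))]
blue [289, 176, 7, 9, 39] [291.7 179.5] [(np.float64(8.1), np.float64(47.0)), (np.float64(-0.6), np.float64(43.6))]
```

Sliding at about 5 N. I'll continue towards the stop.

Call:
arm_command --pt "0 2.5 0 0 0" --pt "0 5 0 0 0" --pt "0 7.5 0 0 0" --pt "0 10 0 0 0" --pt "0 12 0 0 0"

```text
t: 10.6
eef_pos: [562.2, -302.6, 24.7]
tcp_rot: [-3.141, 0.001, 2.785]
ft_force: [-2.2, -6.3, 3.2]
opening: 0.005
grip_force: 3.3
```

Call:
arm_command --pt "0 1 0 0 0" --pt "0 2 0 0 0" --pt "0 3 0 0 0"

```text
t: 10.9
eef_pos: [563.2, -299.9, 24.7]
tcp_rot: [-3.141, 0.001, 2.785]
ft_force: [-2.0, -6.5, 3.4]
opening: 0.002
grip_force: 3.3
```

Call:
arm_command --pt "0 0.8 0 0 0" --pt "0 1.6 0 0 0"

```text
t: 11.1
eef_pos: [563.8, -298.4, 24.7]
tcp_rot: [-3.141, 0.001, 2.785]
ft_force: [-2.3, -6.5, 3.9]
opening: 0.008
grip_force: 3.3
```

Call:
arm_command --pt "0 0.7 0 0 0" --pt "0 1.4 0 0 0"

```text
t: 11.3
eef_pos: [564.3, -297.1, 24.7]
tcp_rot: [-3.141, 0.001, 2.785]
ft_force: [-2.5, -6.0, 3.6]
opening: 0.001
grip_force: 3.3
```

Call:
arm_command --pt "0 0.7 0 0 0" --pt "0 1.4 0 0 0"

```text
t: 11.5
eef_pos: [564.8, -295.8, 24.7]
tcp_rot: [-3.141, 0.001, 2.785]
ft_force: [-1.4, -5.9, 2.7]
opening: 0.006
grip_force: 3.3
```

Run:
```python
from h import *
s=env.state(); print(sf(s['eef_pos']),s['ft_force'])
c=cam('scene'); save(c,'s5.png'); blobs(c,[25])
a=cv2.imread('pics/s5.png')[150:250,240:380]; save(cam('top'),'t5.png'); b=cv2.imread('pics/t5.png')[140:240,260:400]
cv2.imwrite('pics/s5c.png',np.vstack([cv2.resize(i,None,fx=3,fy=3) for i in (a,b)]))
```

```text
(np.float64(1.5), np.float64(-80.5)) [-1.4484389  -5.88156546  2.70489968]
blue [320, 181, 15, 15, 132] [327.9 187.1] [(np.float64(1.3), np.float64(-67.6))]
blue [264, 196, 31, 32, 389] [279.4 210.1] [(np.float64(9.9), np.float64(68.2))]
red [239, 381, 22, 19, 283] [250.  391.1] [(np.float64(-293.2), np.float64(334.1))]
```

View pics/s5c.png

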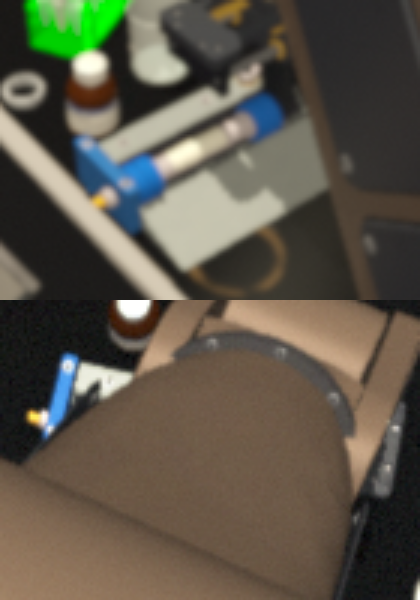

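The scene crop shows the fitting almost at the stop. I'll continue in small steps until the force rises.

Call:
arm_command --pt "0 0.6 0 0 0" --pt "0 1.2 0 0 0"

```text
t: 11.8
eef_pos: [565.2, -294.7, 24.7]
tcp_rot: [-3.141, 0.001, 2.785]
ft_force: [-1.5, -5.8, 4.2]
opening: 0.002
grip_force: 3.3
```

Call:
arm_command --pt "0 0.6 0 0 0" --pt "0 1.2 0 0 0"

```text
t: 12.0
eef_pos: [565.5, -294.0, 24.7]
tcp_rot: [-3.14, 0.001, 2.785]
ft_force: [-5.1, -12.4, 2.5]
opening: 0.006
grip_force: 6.6
```

Call:
arm_command --pt "0 0.6 0 0 0" --pt "0 1.0 0 0 0"

```text
t: 12.2
eef_pos: [565.6, -294.0, 24.8]
tcp_rot: [-3.139, 0.002, 2.785]
ft_force: [-6.3, -15.8, 2.7]
opening: 0.003
grip_force: 9.2
```

The force rose to 16 N with no further motion, so the column is home. I'll back off and go over to the pin's far side.

Call:
arm_command --pt "0 -4 0 0 0" --pt "0 -18 0 0 0" --pt "0 -20 -45 0 0" --pt "0 -26 -75 0 0" --pt "-32 -40 -75 0 0"

```text
t: 12.7
eef_pos: [581.5, -340.7, 103.9]
tcp_rot: [-3.141, 0.004, 2.785]
ft_force: [2.0, -0.9, 0.3]
opening: 0.003
grip_force: 0.0
```

Call:
arm_command --pt "-34 0 0 0 0" --pt "-34 0 0 0 0"

```text
t: 12.9
eef_pos: [615.9, -354.0, 99.2]
tcp_rot: [3.142, 0.002, 2.784]
ft_force: [-0.8, 1.0, -1.2]
opening: 0.003
grip_force: 0.0
```

Run:
```python
from h import *
s=env.state(); print(sf(s['eef_pos']),s['eef_pos'][2],s['ft_force'])
c=cam('scene'); save(c,'s6.png'); blobs(c,[25,60]); blobs(cam('top'),[25,60]); c=wcam(); blobs(c,[25,60])
```

```text
(np.float64(69.9), np.float64(-116.8)) 99.16935669280323 [-0.76029116  1.02801832 -1.16836781]
blue [318, 181, 16, 15, 134] [327.  187.2] [(np.float64(2.4), np.float64(-65.8)), (np.float64(-25.9), np.float64(-41.8))]
blue [264, 196, 30, 32, 380] [279.1 210.2] [(np.float64(10.0), np.float64(68.9)), (np.float64(-18.6), np.float64(86.2))]
red [331, 156, 5, 11, 50] [333.  160.7] [(np.float64(70.2), np.float64(-141.0)), (np.float64(38.6), np.float64(-113.2))]
red [239, 381, 22, 19, 284] [250.1 391.1] [(np.float64(-293.2), np.float64(334.0)), (np.float64(-306.8), np.float64(338.2))]
blue [273, 163, 15, 28, 184] [279.9 176. ] [(np.float64(10.6), np.float64(75.5)), (np.float64(1.7), np.float64(71.2))]
blue [511, 96, 83, 99, 4248] [558.2 138.4] [(np.float64(8.2), np.float64(77.2)), (np.float64(7.4), np.float64(49.5))]
blue [373, 104, 39, 44, 1507] [392.3 125.4] [(np.float64(-1.1), np.float64(-57.1)), (np.float64(-0.6), np.float64(-65.5))]
blue [475, 222, 15, 16, 27] [480.9 228.6] [(np.float64(85.1), np.float64(25.1)), (np.float64(73.1), np.float64(4.9))]
red [311, 177, 13, 18, 188] [317. 186.] [(np.float64(48.4), np.float64(-116.9)), (np.float64(41.8), np.float64(-116.7))]
```

Call:
arm_command --pt "0 0 30 0 0" --pt "0 0 50 0 0" --pt "0 0 50 0 0" --pt "5 0 50 0 0" --pt "10 -1 50 0 0"

```text
t: 13.55
eef_pos: [603.9, -349.7, 50.6]
tcp_rot: [-3.141, 0.001, 2.785]
ft_force: [1.4, -0.5, -0.3]
opening: 0.002
grip_force: 0.6
```

Call:
arm_command --pt "4 0 0 0 0" --pt "8 -1 0 0 0" --pt "12 -2 0 0 0" --pt "15 -2 0 0 0"

```text
t: 13.95
eef_pos: [589.0, -346.2, 49.7]
tcp_rot: [3.141, 0.001, 2.785]
ft_force: [1.9, -0.1, 0.9]
opening: 0.005
grip_force: 0.7
```

Run:
```python
from h import *
s=env.state(); print(sf(s['eef_pos']),s['eef_pos'][2],s['ft_force'])
c=cam('scene'); save(c,'s7.png'); blobs(c,[25,60])
```

```text
(np.float64(42.0), np.float64(-119.1)) 49.68758177766262 [ 1.88737121 -0.13027568  0.86670676]
blue [318, 181, 16, 15, 135] [327.1 187.4] [(np.float64(1.7), np.float64(-65.5)), (np.float64(-26.5), np.float64(-41.5))]
blue [264, 196, 30, 32, 380] [279.1 210.2] [(np.float64(10.0), np.float64(68.9)), (np.float64(-18.6), np.float64(86.2))]
red [334, 159, 6, 12, 55] [337.  164.4] [(np.float64(52.8), np.float64(-139.8)), (np.float64(22.0), np.float64(-112.1))]
red [239, 381, 22, 19, 284] [250.1 391.1] [(np.float64(-293.2), np.float64(334.0)), (np.float64(-306.8), np.float64(338.2))]
```

Call:
arm_command --pt "4.5 -1 0 0 0" --pt "9 -2 0 0 0" --pt "14 0 0 0 0" --pt "19 2 0 0 0" --pt "23 5 0 0 0"

```text
t: 14.5
eef_pos: [568.9, -333.3, 49.3]
tcp_rot: [-3.142, -0.0, 2.785]
ft_force: [1.2, -0.3, -0.0]
opening: 0.001
grip_force: 0.5
```

Call:
arm_command --pt "3.5 3 0 0 0" --pt "7 6.5 0 0 0" --pt "10 9 0 0 0"

```text
t: 14.8
eef_pos: [562.9, -321.2, 49.3]
tcp_rot: [3.142, -0.0, 2.785]
ft_force: [0.4, -1.1, 0.2]
opening: 0.005
grip_force: 0.5
```

Run:
```python
from h import *
s=env.state(); print(sf(s['eef_pos']),s['eef_pos'][2],s['ft_force'])
c=cam('scene'); save(c,'s8.png'); blobs(c,[25,60])
```

```text
(np.float64(8.7), np.float64(-104.9)) 49.2959271300117 [ 0.42039972 -1.05300659  0.23881178]
blue [318, 181, 16, 16, 132] [327.1 187.5] [(np.float64(1.5), np.float64(-65.2)), (np.float64(-26.7), np.float64(-41.2))]
blue [264, 196, 30, 32, 379] [279.1 210.2] [(np.float64(10.1), np.float64(68.9)), (np.float64(-18.6), np.float64(86.2))]
red [335, 169, 5, 12, 50] [337.  174.1] [(np.float64(24.3), np.float64(-115.6)), (np.float64(-5.0), np.float64(-89.2))]
red [239, 381, 22, 19, 283] [250.  391.1] [(np.float64(-293.2), np.float64(334.0)), (np.float64(-306.7), np.float64(338.2))]
```

Call:
arm_command --pt "4 3 0 0 0" --pt "7 6 0 0 0" --pt "9 9 0 0 0" --pt "10 11.5 0 0 0" --pt "10 13.5 0 0 0"

```text
t: 15.35
eef_pos: [558.4, -305.2, 49.3]
tcp_rot: [3.141, -0.0, 2.785]
ft_force: [-1.6, -0.2, 0.9]
opening: 0.008
grip_force: 0.6
```

Call:
arm_command --pt "0 1 0 0 0" --pt "0 2 0 0 0"

```text
t: 15.55
eef_pos: [559.1, -303.6, 49.2]
tcp_rot: [-3.142, -0.0, 2.785]
ft_force: [-3.2, -4.7, 0.7]
opening: 0.006
grip_force: 2.6
```

Run:
```python
from h import *
s=env.state(); print(sf(s['eef_pos']),s['eef_pos'][2],s['ft_force'])
c=cam('scene'); save(c,'s9.png'); blobs(c,[25,60])
```

```text
(np.float64(-1.1), np.float64(-89.9)) 49.237027443662875 [-3.15822418 -4.7264351   0.74574514]
blue [318, 182, 16, 15, 112] [327.  188.1] [(np.float64(-0.0), np.float64(-63.9)), (np.float64(-28.1), np.float64(-40.0))]
blue [264, 196, 30, 32, 380] [279.1 210.2] [(np.float64(10.0), np.float64(68.9)), (np.float64(-18.6), np.float64(86.2))]
red [331, 172, 5, 12, 45] [333.2 177.4] [(np.float64(20.5), np.float64(-100.3)), (np.float64(-8.6), np.float64(-74.6))]
red [239, 381, 22, 19, 282] [250.  391.1] [(np.float64(-293.2), np.float64(334.1)), (np.float64(-306.7), np.float64(338.2))]
```

Force is rising where the gate should be shut. I'll press a little more to confirm, then back away.

Call:
arm_command --pt "0 0.8 0 0 0" --pt "0 1.6 0 0 0"

```text
t: 15.8
eef_pos: [559.3, -303.2, 49.3]
tcp_rot: [-3.14, -0.0, 2.785]
ft_force: [-7.4, -11.4, -0.6]
opening: 0.004
grip_force: 6.4
```

Call:
arm_command --pt "0 -4 0 0 0" --pt "0 -20 0 0 0" --pt "10 -30 -40 0 0" --pt "30 -40 -85 0 0" --pt "60 -40 -130 0 0"

```text
t: 16.3
eef_pos: [491.1, -321.0, 176.9]
tcp_rot: [3.141, 0.0, 2.784]
ft_force: [-0.7, -0.8, 0.5]
opening: 0.005
grip_force: 0.0
```

Call:
arm_command --pt "45 0 -10 0 0" --pt "90 0 -10 0 0" --pt "120 0 -10 0 0" --pt "120 0 -10 0 0"

```text
t: 16.7
eef_pos: [376.6, -276.7, 186.3]
tcp_rot: [3.141, -0.0, 2.783]
ft_force: [0.8, 0.5, -1.0]
opening: 0.007
grip_force: 0.0
```

Run:
```python
from h import *
s=env.state(); print(sf(s['eef_pos']),s['eef_pos'][2],s['ft_force'])
a=cam('scene'); b=cam('top'); save(a,'s10.png'); save(b,'t10.png'); blobs(a,[25,60]); blobs(b,[25,60])
a=cv2.imread('pics/s10.png')[140:240,240:400]; b=cv2.imread('pics/t10.png')[120:220,260:420]
cv2.imwrite('pics/f.png',np.vstack([cv2.resize(i,None,fx=3,fy=3,interpolation=2) for i in (a,b)]))
```

```text
(np.float64(-181.3), np.float64(-129.5)) 186.2542761102342 [ 0.82048716  0.50198066 -1.04729785]
blue [319, 182, 15, 14, 114] [327.  187.8] [(np.float64(0.7), np.float64(-64.4)), (np.float64(-27.4), np.float64(-40.5))]
blue [264, 196, 30, 32, 380] [279.1 210.2] [(np.float64(10.0), np.float64(68.9)), (np.float64(-18.6), np.float64(86.2))]
red [332, 173, 3, 10, 28] [333.  177.8] [(np.float64(19.6), np.float64(-98.9)), (np.float64(-9.5), np.float64(-73.2))]
red [239, 381, 22, 19, 285] [250.1 391.1] [(np.float64(-293.3), np.float64(334.0)), (np.float64(-306.8), np.float64(338.1))]
blue [273, 162, 21, 30, 308] [282.5 178.9] [(np.float64(5.0), np.float64(68.2)), (np.float64(-3.7), np.float64(64.1))]
blue [330, 184, 12, 17, 154] [335.7 192.4] [(np.float64(-0.3), np.float64(-58.7)), (np.float64(-8.7), np.float64(-58.5))]
red [111, 274, 34, 21, 373] [127.4 284.4] [(np.float64(-302.1), np.float64(348.1)), (np.float64(-300.3), np.float64(334.5))]
```

View pics/f.png

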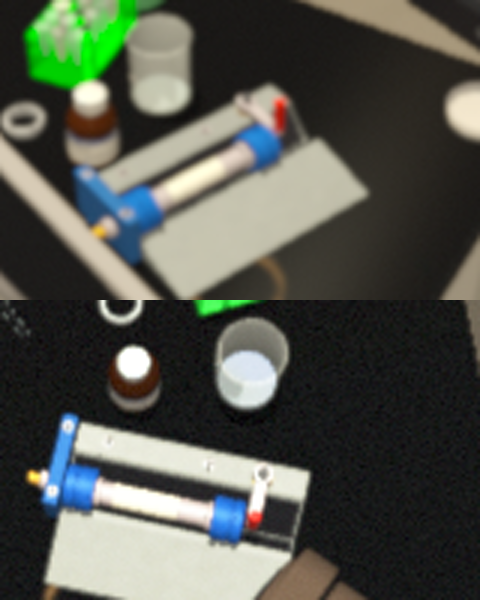

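Both views show the column against the stop, the gate shut across its free end (pin at (255,518) in the lower crop), and the bystanders unmoved.

```bash
python3 -c "
from cell import env
print(env.job_done())"
```

```text
the job is handed in; nothing more can be done
None
```

I rolled the column into the V, pushed it home against the blue stop and swung the gate shut behind it. The final pictures show this with the beaker and bottle in place, and I handed the job in at about 17 s (limit 54 s); it gave no verdict.

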